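# Push the loaded biscuit tray home into the packing-station corner

### The job

Push the black tray of stacked biscuits along the bench, from outside its rim, until it sits square and snug in the corner of the packing station: its long far side flat against the back rail and its end against the end stop. Only push it: do not lift it, take hold of its rim or reach down inside it, and do not touch the biscuits, which must stay stacked in their places. Leave the shaker, jar, bowl and spare biscuit where they stand.

Things in the scene. Friction and masses are not known exactly. Their poses are not given: they have to be found in the camera images.
- tray: Shallow black steel baking tray, 150 mm (x) by 210 mm (y) outside, loose, 0.20 to 0.33 kg plus 0.27 kg of biscuits. Floor and walls 3 mm thick, rim 20 mm high, outside faces flat and vertical. Origin: centre of the underside. z up, x roughly towards the back rail, y roughly along the rail (up to 0.3 rad askew at the start). Slides at 2 to 5 N, with jolts to 12 N.
- backstop: Back rail: a fixed straight aluminium bar lying along its y on the far side of the tray, 600 mm long, 25 mm thick (x), 30 mm high, with a 4 mm thin foot behind. Origin: centre of the bar's underside. Its x points away from the robot; the tray goes against the flat face at x = -12.5 mm.
- endstop: End stop: a fixed aluminium block 100 (x) by 30 (y) by 30 mm high, butted square on the rail's front face 240 mm left or right of the rail's middle (the side varies; the shaker is at the mirrored place). Origin: centre of its underside, axes parallel to the rail's. The tray goes against the long side facing the rail's middle, 15 mm from its origin.
- biscuit_a1: Lower biscuit of the stack of two at the tray's -y end (stack centre at tray x = 0, y = -66 mm, within 3 mm): a round tan sandwich biscuit, 58 mm across, 30 mm high, 45 g, loose. Origin: centre of its underside; z up. The stack's top is 63 mm above the bench.
- biscuit_a2: Upper biscuit of the stack of two at the tray's -y end (stack centre at tray x = 0, y = -66 mm, within 3 mm): a round tan sandwich biscuit, 58 mm across, 30 mm high, 45 g, loose. Origin: centre of its underside; z up. The stack's top is 63 mm above the bench.
- biscuit_b1: Lower biscuit of the stack of two in the middle of the tray (stack centre at tray x = 0, y = 0 mm, within 3 mm): a round tan sandwich biscuit, 58 mm across, 30 mm high, 45 g, loose. Origin: centre of its underside; z up. The stack's top is 63 mm above the bench.
- biscuit_b2: Upper biscuit of the stack of two in the middle of the tray (stack centre at tray x = 0, y = 0 mm, within 3 mm): a round tan sandwich biscuit, 58 mm across, 30 mm high, 45 g, loose. Origin: centre of its underside; z up. The stack's top is 63 mm above the bench.
- biscuit_c1: Lower biscuit of the stack of two at the tray's +y end (stack centre at tray x = 0, y = 66 mm, within 3 mm): a round tan sandwich biscuit, 58 mm across, 30 mm high, 45 g, loose. Origin: centre of its underside; z up. The stack's top is 63 mm above the bench.
- biscuit_c2: Upper biscuit of the stack of two at the tray's +y end (stack centre at tray x = 0, y = 66 mm, within 3 mm): a round tan sandwich biscuit, 58 mm across, 30 mm high, 45 g, loose. Origin: centre of its underside; z up. The stack's top is 63 mm above the bench.
- shaker: Bystander: round steel sugar shaker, 62 mm across, 70 mm high, loose, upright at the end of the rail that has no end stop. Origin: centre of its underside.
- jar: Bystander: amber glass jar, 72 mm across, 100 mm high, loose, to the right (-y). Origin: centre of its underside.
- bowl: Bystander: small steel bowl, 110 mm across, 50 mm high, loose, to the left (+y). Origin: centre of its underside.
- spare: Bystander: one more sandwich biscuit, 58 mm across, 30 mm high, alone on the bench to the right (-y). Origin: centre of its underside.
Things that resemble listed ones, but are neither listed nor needed, are in the scene too. Leave any blue or green look-alike of the biscuit_a2 alone.

How it is judged:
By the outcome, as a careful person would: the job done as asked, in the order asked, and still so for the second after the job is handed in, with the robot touching nothing.
It also fails if it takes over 64 s, if anything falls off the work surface, if the arm or the gripper's body presses on something with over 40 N, if the wrist force passes 120 N, or if a joint passes its speed limit or range.

### The arm

A 6-joint arm with a two-finger parallel gripper is mounted at the origin on the work surface. World frame = base frame: x ahead of the robot, y to its left, z up, the work surface at z = 0. Lengths are in mm, angles in rad, forces in N, time in s.
With the tool pointing down it reaches from about 275 to 1000 mm from the base axis. Payload 8.4 kg.
Tool frame: the origin (TCP) lies between the finger pads, 19 mm behind the fingertips; this is the grasp point; z points along the fingers, y is the line along which they close (so a half turn about z gives the same grasp; the last joint's range is limited). The gripper opens to 85 mm and grips with 20 to 120 N. Pads are 22 mm wide; open, the fingers measure 114 mm over their backs; the gripper's body (76 mm by 85 mm) begins 54 mm behind the grasp point. The pads swing forward as they close: fully open they stand 13 mm farther back than shut.
Start: joints at [-1.343, 0.353, 1.633, -0, 1.155, -0.002], TCP at [142.363, -608.573, 249.981] pointing down, gripper open.
Joint ranges: [-2.63, 2.63], [-0.92, 2.1], [0.06, 2.66], [-1.3, 4.44], [0, 2.69], [-3.02, 3.02]. Speed limits (rad/s): [2.22, 2.22, 2.79, 3.14, 3.14, 3.14].

### API

Orientations are given as [roll, pitch, yaw] about the fixed x, y, z axes, in that order (R = Rz(yaw) Ry(pitch) Rx(roll)).
In Python, from rig import r, vision gives the robot as it stands. The module is installed in compiled form; this text tells all that it offers.
- The arm moves only by the tool play_rows, never from a script. Its argument "steps" is a list of rows, each an object with "delta_pos": the shift along the tool's x, y, z in cm, a list of three; "yaw": the turn about the tool's z in rad; "jaw": the opening in per cent of the stroke, from 0 (shut) to 100 (fully open). A call has exactly 8 rows; each row is the pose to reach, as a shift and turn from the pose commanded when the call began, along the tool's axes at that moment; what a row does not reach only later rows make up. A row lasts 1/10 s, in which the tool goes at most 50 mm and 8.59 degrees, less where a joint would pass 70% of its speed; a pose out of reach is approached as far as the arm can. A call with a gripper value outside its range is refused whole. The fingers move at their own pace and stop on an object; "grip_force" is the grip in N (left out, the last holds). Time passes only in rows, so rows that repeat a pose let the fingers close, or fill a call up. It gives the time, the measured TCP pose, the force, the opening and the grip force at its end, in the units of the state.
- r.sense(): the state, without advancing time (a new reading comes with each control period).
- vision.grab_frame(name): name is "scene" or "top" or "wrist"; returns (picture, depth): 480x640x3 uint8, red, green, blue; 480x640 float32, mm along the optical axis (not along the pixel's ray), 0 where there is no reading.
- vision.calibration(name): a dict with "mtx" (3x3 intrinsics, pixels), "extrinsics" (4x4, takes a point from camera to world coordinates). Camera axes: x right, y down, z forward; pixel columns grow to the right and rows downward; lengths in mm; the calibration is good to about 2 mm. A picture is of the moment at which its call begins: read the wrist's pose just before it. calibration takes no time and is no camera call; for the wrist camera it gives the pose at the moment of the call.
- r.sign_off(): hands the job in; it is judged then, once.
Trained networks look in the newest picture that a camera, given by its name, has taken for a name from the list of things; names that differ only in an ending like _2 or _b are one class to them, and where a whole thing is asked for, a point or a joint stands for the part that bears it (a point fixed in the world has none). Each returns a list of dicts, best first, with "conf" (0 to 1); they miss things now and then, are a little off and sometimes report something else, mostly with a low value. They report only what shows in the picture. A call takes as long as a camera call. They do not tell look-alikes from the thing itself.
- vision.cut_out(camera, thing): "region" (480x640 bool, what is visible of it) and "uv" ([column, row] in pixels, amid what is visible of it).
- vision.landmark_of(camera, thing): "uv" ([column, row] in pixels: a listed point, or the origin of a listed thing).
The state is a dict: "clock": time; "qpos": joint angles; "qvel": joint speeds; "joint_efforts": joint torques, N m; "eef_pos": TCP position; "tcp_rot": TCP orientation; "contact_force": force on the tool from outside, world axes, zero at the start; "wrist_torque": the same for the moment, N m; "opening": opening from 0.0 (shut) to 1.0 (fully open); "grasp_force": force on a finger pad.
Only numpy, scipy, OpenCV 4.12 (cv2) and the standard library are available. Lean on these libraries where they do the work, as an engineer would, in place of code of your own. Each camera call takes 0.05 s, during which the arm holds its last target. There are 200 camera calls.

## Working session

There is one attempt and no reset: what is moved stays moved. The work goes in short steps, Python scripts to look and compute and a tool call to move; the robot and the scene stay as the last step left them, time stands still between calls to the robot, and variables do not carry over. Pictures are saved under pics/ and viewed, at most 10 in all, crops included, and the job is handed in when it is done.

Besides the shell and the picture viewer there is one more tool, called after ">>>" as name(argument=value, ...), one argument or row to a line, values as JSON. play_rows: Moves the arm, as the interface text tells. Its arguments: {"type":"object","properties":{"steps":{"type":"array"},"grip_force":{"type":"number"}},"required":["steps"]}

```bash
mkdir -p pics; python3 - <<'E'
from rig import r, vision
import cv2,numpy as np
for n in ["top","scene"]:
    p,d=vision.grab_frame(n); cv2.imwrite(f"pics/{n}0.png",p[:,:,::-1]); np.savez(f"{n}0.npz",p=p,d=d)
    c=vision.calibration(n); print(n,np.round(c["mtx"],1).tolist(),np.round(c["extrinsics"],3).tolist())
s=r.sense(); print(s["clock"],s["eef_pos"],s["tcp_rot"],s["contact_force"])
E
```

```text
top [[446.6, 0.0, 320.6], [0.0, 446.6, 239.5], [0.0, 0.0, 1.0]] [[0.004, -0.994, 0.105, 456.527], [-1.0, -0.006, -0.014, 7.683], [0.015, -0.105, -0.994, 1199.468], [0.0, 0.0, 0.0, 1.0]]
scene [[500.6, 0.0, 318.4], [0.0, 500.6, 234.2], [0.0, 0.0, 1.0]] [[0.48, 0.599, -0.641, 1245.243], [0.877, -0.326, 0.353, -380.392], [0.003, -0.731, -0.682, 794.232], [0.0, 0.0, 0.0, 1.0]]
0.1 [ 142.26900846 -608.190909    249.33871653] [-3.14035970e+00 -1.87234842e-05  2.29800212e-01] [0.07042769 0.30695801 0.32481268]
```

View pics/top0.png

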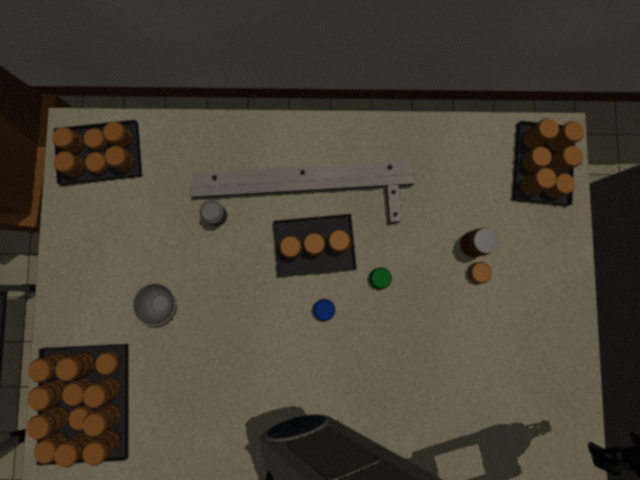

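View pics/scene0.png

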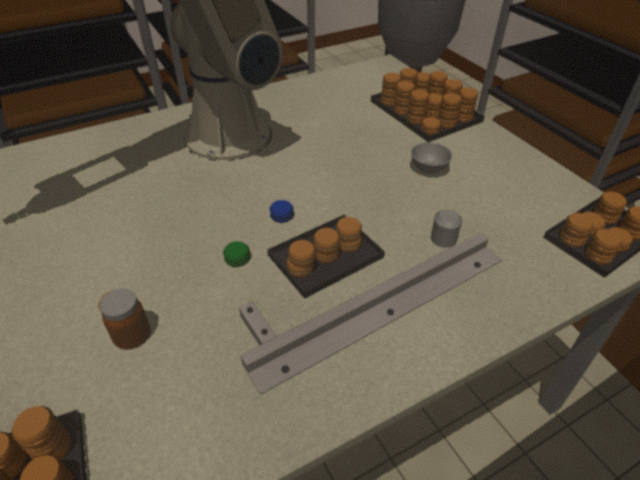

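The top view shows the end stop on the right (-y) at (393,203) and the rail at (303,180). The tray is at (315,245), slightly askew. The blue (323,310) and green (381,278) look-alikes stand in front of it. Next I measure all of these.

```bash
cat > h.py <<'E'
from rig import r, vision
import cv2,numpy as np
def rays(n,uv,z):
    c=vision.calibration(n); K=np.array(c["mtx"]);T=np.array(c["extrinsics"])
    uv=np.atleast_2d(np.asarray(uv,float)); d=np.c_[uv,np.ones(len(uv))]@np.linalg.inv(K).T@T[:3,:3].T
    o=T[:3,3]; return o+d*((z-o[2])/d[:,2])[:,None]
def cloud(n,d,m):
    c=vision.calibration(n); K=np.array(c["mtx"]);T=np.array(c["extrinsics"])
    v,u=np.nonzero(m&(d>0)); z=d[v,u]
    P=np.c_[u,v,np.ones(len(u))]@np.linalg.inv(K).T*z[:,None]
    return P@T[:3,:3].T+T[:3,3]
def rect(P):
    (c,wh,a)=cv2.minAreaRect(P[:,:2].astype(np.float32))
    b=cv2.boxPoints((c,wh,a)); return np.round(c,1),np.round(wh,1),round(a,2),np.round(b,1).tolist()
E
python3 - <<'E'
from h import *
for cam in ["top","scene"]:
  p,d=vision.grab_frame(cam)
  for t,z in [("tray",20),("backstop",30),("endstop",30),("shaker",70),("jar",100),("bowl",50),("spare",30),("biscuit_b2",63)]:
    for o in vision.cut_out(cam,t)[:7 if t[0]=='b' and 'isc' in t else 2]:
        m=o["region"]; P=cloud(cam,d,m); 
        if len(P)==0: continue
        v,u=np.nonzero(m); 
        Q=rays(cam,np.c_[u,v],z)
        print(cam,t,round(o["conf"],2),m.sum(),np.round(o["uv"]),"z",np.round(np.percentile(P[:,2],[2,50,98])),"rect@z",*rect(Q)[:3], rect(Q)[3] if t in("tray","backstop","endstop") else "")
    l=vision.landmark_of(cam,t)
    print("   lm",[(round(x["conf"],2),np.round(rays(cam,x["uv"],33 if 'isc' in t else 0)[0,:2],1)) for x in l[:3]])
E
```

```text
top tray 0.57 2907 [317. 258.] z [-3.  2. 19.] rect@z [567.5   7.3] [150.2 205.3] 5.64 [[482.6000061035156, 102.0999984741211], [502.79998779296875, -102.19999694824219], [652.2999877929688, -87.5], [632.0999755859375, 116.80000305175781]]
   lm [(0.68, array([565.5,   6.4]))]
top backstop 0.71 5622 [304. 178.] z [-2.  5. 32.] rect@z [742.6  39.4] [ 71.3 595. ] 3.88 [[686.9000244140625, 333.79998779296875], [727.2000122070312, -259.79998779296875], [798.2999877929688, -255.0], [758.0, 338.70001220703125]]
   lm [(0.66, array([731.4,  34.9]))]
top endstop 0.7 466 [395. 204.] z [ 7. 28. 34.] rect@z [ 677.3 -201.5] [101.   33.6] 3.7 [[625.7999877929688, -188.0], [627.9000244140625, -221.60000610351562], [728.7000122070312, -215.10000610351562], [726.5999755859375, -181.5]]
   lm [(0.7, array([ 676.5, -200.4]))]
top shaker 0.85 539 [212. 215.] z [12. 66. 72.] rect@z [641.9 267.5] [71.6 59.1] 45.68 
top shaker 0.22 448 [393. 201.] z [ 8. 28. 34.] rect@z [ 670.6 -194.3] [94.5 33.1] 3.89 
   lm []
top jar 0.86 871 [480. 241.] z [ 11.  97. 103.] rect@z [ 568.  -402.1] [67.3 98.2] 21.9 
   lm
[... 1478 characters left out ...]
jar 0.65 2896 [326. 266.] z [-0.  4. 21.] rect@z [646.1 -34.9] [148.1 197.4] 5.54 
   lm [(0.78, array([ 576.8, -418.3]))]
scene bowl 0.92 989 [433. 158.] z [ 6. 33. 51.] rect@z [425.3 401.6] [106.4 142.7] 35.68 
scene bowl 0.65 502 [346. 227.] z [38. 61. 65.] rect@z [563.4  72.8] [56.4 78.8] 78.62 
   lm [(0.9, array([403.3, 422.5]))]
   lm []
scene biscuit_b2 0.75 552 [328. 242.] z [35. 61. 65.] rect@z [581.9   2.2] [53.2 76.5] 61.45 
scene biscuit_b2 0.61 187 [329. 257.] z [ 7. 20. 33.] rect@z [627.3 -19.3] [46.2 32.5] 65.49 
scene biscuit_b2 0.57 11061 [363. 316.] z [ 0.  5. 32.] rect@z [781.5  21.4] [ 88.3 579.9] 3.96 
   lm [(0.67, array([598.8,  -5.7])), (0.61, array([569.4,  13. ]))]
```

```bash
python3 - <<'E'
from h import *
f=np.load("top0.npz");p=f["p"].astype(int);d=f["d"]
vv,uu=np.mgrid[:480,:640]; box=(vv>230)&(vv<330)&(uu>290)&(uu<410)
for n,m in [("blue",(p[...,2]>p[...,0]+50)&box),("green",(p[...,1]>p[...,0]+40)&box)]:
    v,u=np.nonzero(m); print(n,m.sum(),np.round(np.percentile(cloud("top",d,m)[:,2],[5,50,95])),rect(rays("top",np.c_[u,v],30))[:2])
# rail / stop by height
th=0.0677; R=np.array([[np.cos(th),np.sin(th)],[-np.sin(th),np.cos(th)]])  # world->rail axes
b=(vv>150)&(vv<230)&(uu>185)&(uu<420)
P=cloud("top",d,b); Q=P[(P[:,2]>22)&(P[:,2]<36)]; q=Q[:,:2]@R.T
far=q[(q[:,1]>-140)&(q[:,1]<200)&(q[:,0]>690)]
print("rail top band x",np.percentile(far[:,0],[1,5,50,95,99]))
for lo,hi in [(-140,-50),(-50,50),(50,200)]:
    s=far[(far[:,1]>lo)&(far[:,1]<hi)]; print(lo,np.percentile(s[:,0],[3,50,97]))
e=q[(q[:,1]<-200)&(q[:,0]<700)&(q[:,0]>630)]; print("stop y",np.percentile(e[:,1],[1,5,50,95,99]))
c=np.array([567,7.5])@R.T; print("tray c rail axes",c,"tcp",r.sense()["eef_pos"][:2]@R.T, "blue/green above in world")
for n,w in [("shaker",(650,270)),("nearmid",(492,0))]: print(n,np.array(w)@R.T)
E
```

```text
blue 297 [25. 29. 33.] (array([397.3, -18.6]), array([48.7, 46.7]))
green 274 [25. 29. 33.] (array([ 479.2, -167.4]), array([46.9, 47.3]))
rail top band x [713.81656439 714.5845732  725.79423037 737.66354548 738.83624655]
-140 [714.21490715 725.54411494 738.23280675]
-50 [714.28141902 725.63768854 738.19967065]
50 [714.43120126 725.92496184 738.14252493]
stop y [-264.18254969 -262.69321964 -248.66844645 -235.02824657 -234.35581343]
tray c rail axes [566.20849572 -30.87376521] tcp [ 100.85993201 -616.79785766] blue/green above in world
shaker [666.7760398  225.41009905]
nearmid [490.87294123 -33.28296215]
```

>>> play_rows(
  steps=[
    {"delta_pos":[2.2,-2.6,0],"yaw":0.02,"jaw":100},
    {"delta_pos":[5.2,-6.1,0],"yaw":0.05,"jaw":100},
    {"delta_pos":[8.2,-9.6,0],"yaw":0.08,"jaw":100},
    {"delta_pos":[11.2,-13.1,0],"yaw":0.11,"jaw":100},
    {"delta_pos":[14.2,-16.6,0],"yaw":0.14,"jaw":100},
    {"delta_pos":[17.2,-20.1,0],"yaw":0.162,"jaw":100},
    {"delta_pos":[20.2,-23.6,0],"yaw":0.162,"jaw":100},
    {"delta_pos":[22.2,-26.0,0],"yaw":0.162,"jaw":100},
  ],
)

```text
clock: 2.6
eef_pos: [299.9, -302.5, 250.1]
tcp_rot: [-3.141, -0.0, 0.068]
contact_force: [-0.4, -0.1, 0.3]
opening: 0.999
grasp_force: 0.0
```

```bash
cat >> h.py <<'E'
th=0.0677; R=np.array([[np.cos(th),np.sin(th)],[-np.sin(th),np.cos(th)]])
def st():
    s=r.sense(); print("t",round(s["clock"],2),"rail XY",np.round(R@s["eef_pos"][:2],1),"z",round(s["eef_pos"][2],1),"yaw",np.round(s["tcp_rot"],4),"F",np.round(R@s["contact_force"][:2],1),round(s["contact_force"][2],1),"op",round(s["opening"],2))
E
python3 -c "from h import *;st()"
```

```text
t 2.6 rail XY [ 278.8 -322.1] z 250.1 yaw [-3.1414e+00 -5.0000e-04  6.8400e-02] F [-0.4 -0.1] 0.3 op 1.0
```

>>> play_rows(
  steps=[
    {"delta_pos":[2.2,-3.6,0],"yaw":0,"jaw":100},
    {"delta_pos":[4.4,-7.3,0],"yaw":0,"jaw":100},
    {"delta_pos":[6.8,-11.2,0],"yaw":0,"jaw":100},
    {"delta_pos":[9.3,-15.4,0],"yaw":0,"jaw":100},
    {"delta_pos":[11.8,-19.5,0],"yaw":0,"jaw":100},
    {"delta_pos":[14.3,-23.6,0],"yaw":0,"jaw":100},
    {"delta_pos":[16.5,-27.3,0],"yaw":0,"jaw":100},
    {"delta_pos":[17.6,-29.1,0],"yaw":0,"jaw":100},
  ],
)

```text
clock: 3.4
eef_pos: [456.5, 0.3, 250.3]
tcp_rot: [-3.141, -0.001, 0.07]
contact_force: [-0.4, -1.0, -0.8]
opening: 1.001
grasp_force: 0.0
```

>>> play_rows(
  steps=[
    {"delta_pos":[0,0,3],"yaw":0,"jaw":100},
    {"delta_pos":[0,0,7],"yaw":0,"jaw":100},
    {"delta_pos":[0,0,11],"yaw":0,"jaw":100},
    {"delta_pos":[0,0,15],"yaw":0,"jaw":100},
    {"delta_pos":[0,0,18],"yaw":0,"jaw":100},
    {"delta_pos":[0,0,20],"yaw":0,"jaw":100},
    {"delta_pos":[0,0,21],"yaw":0,"jaw":100},
    {"delta_pos":[0,0,21],"yaw":0,"jaw":100},
  ],
)

```text
clock: 4.2
eef_pos: [454.6, -2.6, 39.2]
tcp_rot: [-3.141, 0.002, 0.068]
contact_force: [0.1, -0.6, 1.3]
opening: 1.001
grasp_force: 0.0
```

```bash
python3 - <<'E'
from h import *
st()
p,d=vision.grab_frame("top");cv2.imwrite("pics/top1.png",cv2.resize(p[140:360,170:470,::-1],None,fx=2,fy=2))
p,d=vision.grab_frame("scene");cv2.imwrite("pics/sc1.png",cv2.resize(p[150:350,180:480,::-1],None,fx=2,fy=2))
E
```

```text
t 4.2 rail XY [453.4 -33.3] z 39.2 yaw [-3.1414e+00  2.0000e-03  6.7800e-02] F [ 0.1 -0.7] 1.3 op 1.0
```

View pics/sc1.png

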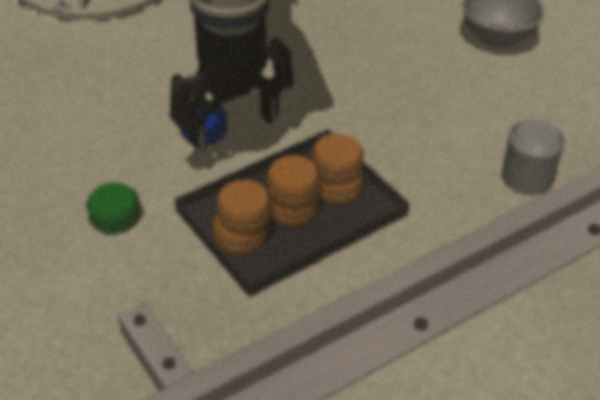

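Fingers stand clear of the tray (the far edge of the blue one is behind them) at crop (185,110) and (275,80). I lower them to the rim and approach.

>>> play_rows(
  steps=[
    {"delta_pos":[0,0,0.8],"yaw":0,"jaw":100},
    {"delta_pos":[0,0,1.6],"yaw":0,"jaw":100},
    {"delta_pos":[0,0,2.3],"yaw":0,"jaw":100},
    {"delta_pos":[0,0,2.7],"yaw":0,"jaw":100},
    {"delta_pos":[0.4,0,2.7],"yaw":0,"jaw":100},
    {"delta_pos":[0.9,0,2.7],"yaw":0,"jaw":100},
    {"delta_pos":[1.4,0,2.7],"yaw":0,"jaw":100},
    {"delta_pos":[1.8,0,2.7],"yaw":0,"jaw":100},
  ],
)

```text
clock: 5.1
eef_pos: [474.1, -1.3, 13.2]
tcp_rot: [3.142, -0.001, 0.068]
contact_force: [0.7, 0.4, -0.9]
opening: 1.004
grasp_force: 0.0
```

>>> play_rows(
  steps=[
    {"delta_pos":[0.3,0,0],"yaw":0,"jaw":100},
    {"delta_pos":[0.6,0,0],"yaw":0,"jaw":100},
    {"delta_pos":[0.9,0,0],"yaw":0,"jaw":100},
    {"delta_pos":[1.2,0,0],"yaw":0,"jaw":100},
    {"delta_pos":[1.5,0,0],"yaw":0,"jaw":100},
    {"delta_pos":[1.8,0,0],"yaw":0,"jaw":100},
    {"delta_pos":[2.1,0,0],"yaw":0,"jaw":100},
    {"delta_pos":[2.4,0,0],"yaw":0,"jaw":100},
  ],
)

```text
clock: 5.9
eef_pos: [495.2, 0.3, 12.6]
tcp_rot: [-3.141, 0.004, 0.068]
contact_force: [-6.3, -0.7, 3.2]
opening: 1.003
grasp_force: 2.7
```

```bash
cat >> h.py <<'E'
def tray(cam="top"):
    p,d=vision.grab_frame(cam)
    o=vision.cut_out(cam,"tray")
    if o:
        v,u=np.nonzero(o[0]["region"]); q=rays(cam,np.c_[u,v],20)[:,:2]@R.T
        c,wh,a,b=rect(q); print("tray",round(o[0]["conf"],2),c,wh,"ang",a)
    print("lm",[(round(x["conf"],2),np.round(rays(cam,x["uv"],0)[0,:2]@R.T,1)) for x in vision.landmark_of(cam,"tray")[:2]])
    return p
E
python3 - <<'E'
from h import *
st(); tray(); p=tray("scene")
cv2.imwrite("pics/sc2.png",cv2.resize(p[150:350,180:480,::-1],None,fx=2,fy=2))
E
```

```text
t 5.9 rail XY [494.1 -33.2] z 12.6 yaw [-3.1413  0.004   0.0679] F [-6.3 -0.3] 3.2 op 1.0
tray 0.74 [581.9 -32.6] [152.4 217.1] ang 3.64
lm [(0.66, array([581.2, -40.2]))]
tray 0.57 [589.3 -35.7] [165.7 218.3] ang 0.61
lm [(0.87, array([581.7, -39.1])), (0.23, array([548.4,  -9.3]))]
```

View pics/sc2.png

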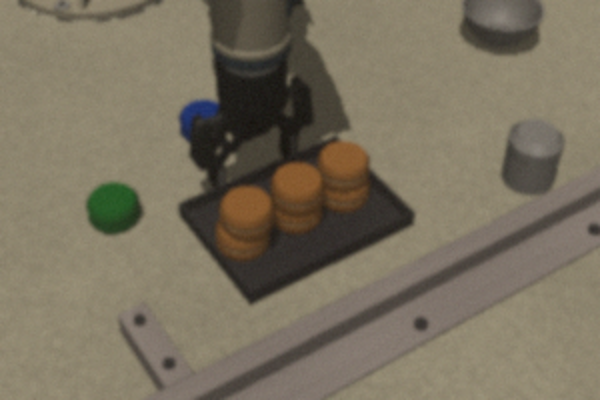

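The tray moves with two-finger contact, its stacks intact. I continue.

>>> play_rows(
  steps=[
    {"delta_pos":[0.3,0,0],"yaw":0,"jaw":100},
    {"delta_pos":[0.6,0,0],"yaw":0,"jaw":100},
    {"delta_pos":[0.9,0,0],"yaw":0,"jaw":100},
    {"delta_pos":[1.2,0,0],"yaw":0,"jaw":100},
    {"delta_pos":[1.5,0,0],"yaw":0,"jaw":100},
    {"delta_pos":[1.8,0,0],"yaw":0,"jaw":100},
    {"delta_pos":[2.1,0,0],"yaw":0,"jaw":100},
    {"delta_pos":[2.4,0,0],"yaw":0,"jaw":100},
  ],
)

```text
clock: 7.0
eef_pos: [521.2, 1.9, 13.0]
tcp_rot: [-3.142, 0.0, 0.068]
contact_force: [-3.3, -0.4, 0.4]
opening: 1.0
grasp_force: 1.7
```

>>> play_rows(
  steps=[
    {"delta_pos":[0.3,0,0],"yaw":0,"jaw":100},
    {"delta_pos":[0.6,0,0],"yaw":0,"jaw":100},
    {"delta_pos":[0.9,0,0],"yaw":0,"jaw":100},
    {"delta_pos":[1.2,0,0],"yaw":0,"jaw":100},
    {"delta_pos":[1.5,0,0],"yaw":0,"jaw":100},
    {"delta_pos":[1.8,0,0],"yaw":0,"jaw":100},
    {"delta_pos":[2.1,0,0],"yaw":0,"jaw":100},
    {"delta_pos":[2.4,0,0],"yaw":0,"jaw":100},
  ],
)

```text
clock: 7.8
eef_pos: [545.2, 3.5, 13.0]
tcp_rot: [3.142, 0.0, 0.068]
contact_force: [-3.6, -0.8, 0.9]
opening: 1.003
grasp_force: 2.1
```

```bash
python3 - <<'E'
from h import *
st(); tray(); tray("scene")
E
```

```text
t 7.8 rail XY [544.2 -33.4] z 13.0 yaw [3.1416e+00 1.0000e-04 6.7800e-02] F [-3.6 -0.5] 0.9 op 1.0
tray 0.62 [627.3 -33.1] [153.3 210.8] ang 0.75
lm [(0.61, array([641.7, -35.6])), (0.59, array([624.7, -39.5]))]
tray 0.79 [634.6 -35.6] [156.1 218.3] ang 0.13
lm [(0.93, array([630.6, -42.2]))]
```

>>> play_rows(
  steps=[
    {"delta_pos":[0.1,0,0],"yaw":0,"jaw":100},
    {"delta_pos":[0.2,0,0],"yaw":0,"jaw":100},
    {"delta_pos":[0.3,0,0],"yaw":0,"jaw":100},
    {"delta_pos":[0.4,0,0],"yaw":0,"jaw":100},
    {"delta_pos":[0.5,0,0],"yaw":0,"jaw":100},
    {"delta_pos":[0.55,0,0],"yaw":0,"jaw":100},
    {"delta_pos":[0.6,0,0],"yaw":0,"jaw":100},
    {"delta_pos":[0.65,0,0],"yaw":0,"jaw":100},
  ],
)

```text
clock: 8.9
eef_pos: [549.6, 3.9, 12.8]
tcp_rot: [-3.141, 0.004, 0.068]
contact_force: [-8.5, -0.2, 6.0]
opening: 0.999
grasp_force: 3.8
```

>>> play_rows(
  steps=[
    {"delta_pos":[0.05,0,0],"yaw":0,"jaw":100},
    {"delta_pos":[0.1,0,0],"yaw":0,"jaw":100},
    {"delta_pos":[0.15,0,0],"yaw":0,"jaw":100},
    {"delta_pos":[0.2,0,0],"yaw":0,"jaw":100},
    {"delta_pos":[0.25,0,0],"yaw":0,"jaw":100},
    {"delta_pos":[0.3,0,0],"yaw":0,"jaw":100},
    {"delta_pos":[0.3,0,0],"yaw":0,"jaw":100},
    {"delta_pos":[0.3,0,0],"yaw":0,"jaw":100},
  ],
)

```text
clock: 9.7
eef_pos: [552.8, 4.1, 12.8]
tcp_rot: [-3.141, 0.003, 0.068]
contact_force: [-6.2, -0.4, 4.5]
opening: 0.999
grasp_force: 3.3
```

```bash
python3 - <<'E'
from h import *
st(); tray(); p=tray("scene")
E
```

```text
t 9.7 rail XY [551.9 -33.3] z 12.8 yaw [-3.1414e+00  3.1000e-03  6.7800e-02] F [-6.2  0. ] 4.5 op 1.0
tray 0.92 [635.7 -33.3] [149.6 209.4] ang 0.51
lm [(0.66, array([633.3, -37.6]))]
tray 0.9 [636.4 -35. ] [218.7 152. ] ang 89.93
lm [(0.79, array([642.8, -29.4]))]
```

>>> play_rows(
  steps=[
    {"delta_pos":[-0.6,0,0],"yaw":0,"jaw":100},
    {"delta_pos":[-1.5,0,0],"yaw":0,"jaw":100},
    {"delta_pos":[-2.5,0,0],"yaw":0,"jaw":100},
    {"delta_pos":[-3,0,-2],"yaw":0,"jaw":100},
    {"delta_pos":[-3,0,-5],"yaw":0,"jaw":80},
    {"delta_pos":[-3,0,-9],"yaw":0,"jaw":60},
    {"delta_pos":[-3,-2,-12],"yaw":0,"jaw":50},
    {"delta_pos":[-3,-5,-12.5],"yaw":0,"jaw":50},
  ],
)

```text
clock: 10.8
eef_pos: [522.8, 51.7, 141.6]
tcp_rot: [3.142, -0.006, 0.066]
contact_force: [-0.4, 0.6, 0.1]
opening: 0.499
grasp_force: 0.0
```

>>> play_rows(
  steps=[
    {"delta_pos":[1,-3,0],"yaw":0,"jaw":50},
    {"delta_pos":[3,-7,0],"yaw":0,"jaw":50},
    {"delta_pos":[6,-10,0],"yaw":0,"jaw":50},
    {"delta_pos":[9,-11.5,0],"yaw":0,"jaw":50},
    {"delta_pos":[11,-11.5,0],"yaw":0,"jaw":50},
    {"delta_pos":[11.6,-11.5,1],"yaw":0,"jaw":50},
    {"delta_pos":[11.6,-11.5,4],"yaw":0,"jaw":50},
    {"delta_pos":[11.6,-11.5,6],"yaw":0,"jaw":50},
  ],
)

```text
clock: 11.6
eef_pos: [627.2, 173.7, 75.7]
tcp_rot: [3.141, 0.002, 0.067]
contact_force: [-0.1, -1.2, -0.8]
opening: 0.498
grasp_force: 0.0
```

```bash
python3 - <<'E'
from h import *
st(); tray(); p=tray("scene")
cv2.imwrite("pics/sc3.png",cv2.resize(p[120:360,180:500,::-1],None,fx=2,fy=2))
E
```

```text
t 11.6 rail XY [637.5 130.8] z 75.7 yaw [3.1411e+00 2.2000e-03 6.7200e-02] F [-0.2 -1.2] -0.8 op 0.5
tray 0.86 [634.3 -33.5] [154.5 215.4] ang 0.62
lm [(0.68, array([630.8, -29. ])), (0.46, array([637.4, -28.6]))]
lm [(0.67, array([644.2, -34.7]))]
```

View pics/sc3.png

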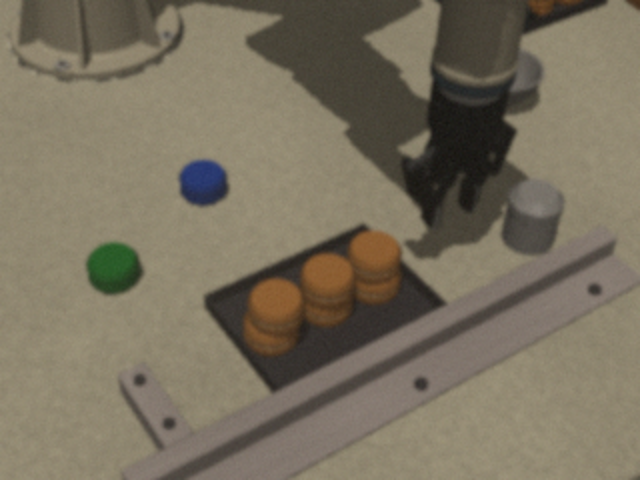

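The gripper's knuckles bulge outward past the tips and could reach the biscuits, since the stack is only 10 mm from the wall. I will turn the tool 90° so the thin finger sides push instead, and check the wrist range first.

```bash
python3 -c "
from h import *
print(np.round(r.sense()['qpos'],3))"
```

```text
[0.268 0.585 1.69  0.    0.865 1.771]
```

>>> play_rows(
  steps=[
    {"delta_pos":[0,0,0],"yaw":-0.14,"jaw":50},
    {"delta_pos":[0,0,0],"yaw":-0.28,"jaw":50},
    {"delta_pos":[0,0,0],"yaw":-0.42,"jaw":50},
    {"delta_pos":[0,0,0],"yaw":-0.56,"jaw":50},
    {"delta_pos":[0,0,0],"yaw":-0.7,"jaw":50},
    {"delta_pos":[0,0,0],"yaw":-0.84,"jaw":50},
    {"delta_pos":[0,0,0],"yaw":-0.98,"jaw":50},
    {"delta_pos":[0,0,0],"yaw":-1.12,"jaw":50},
  ],
)

```text
clock: 12.7
eef_pos: [629.8, 174.7, 79.6]
tcp_rot: [3.14, -0.001, 1.194]
contact_force: [0.0, 0.7, -0.5]
opening: 0.497
grasp_force: 0.0
```

>>> play_rows(
  steps=[
    {"delta_pos":[0,0,0.8],"yaw":-0.14,"jaw":50},
    {"delta_pos":[0,0,1.6],"yaw":-0.28,"jaw":50},
    {"delta_pos":[0,0,2.4],"yaw":-0.42,"jaw":50},
    {"delta_pos":[0,0,3.0],"yaw":-0.451,"jaw":50},
    {"delta_pos":[0,0,3.5],"yaw":-0.451,"jaw":50},
    {"delta_pos":[0,0,4.0],"yaw":-0.451,"jaw":50},
    {"delta_pos":[0,0,4.5],"yaw":-0.451,"jaw":50},
    {"delta_pos":[0,0,4.5],"yaw":-0.451,"jaw":50},
  ],
)

```text
clock: 13.5
eef_pos: [628.8, 174.5, 32.5]
tcp_rot: [-3.141, 0.0, 1.638]
contact_force: [-0.3, -0.2, -0.5]
opening: 0.498
grasp_force: 0.0
```

```bash
python3 - <<'E'
from h import *
st(); p=tray("scene")
cv2.imwrite("pics/sc4.png",cv2.resize(p[120:360,200:520,::-1],None,fx=2,fy=2))
E
```

```text
t 13.5 rail XY [639.1 131.6] z 32.5 yaw [-3.1409e+00  1.0000e-04  1.6382e+00] F [-0.3 -0.1] -0.5 op 0.5
tray 0.63 [635.8 -35.4] [220.5 151.7] ang 89.52
lm [(0.57, array([641.1, -31.6]))]
```

View pics/sc4.png

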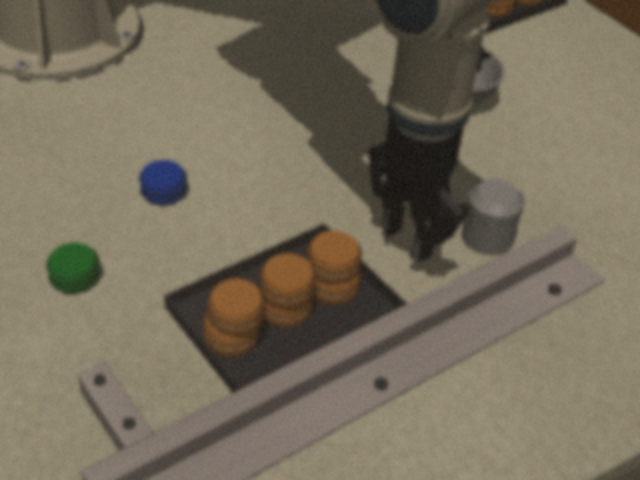

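>>> play_rows(
  steps=[
    {"delta_pos":[0,0,0.5],"yaw":0,"jaw":50},
    {"delta_pos":[-0.2,0,1.05],"yaw":0,"jaw":50},
    {"delta_pos":[-0.8,0,1.05],"yaw":0,"jaw":50},
    {"delta_pos":[-1.5,0,1.05],"yaw":0,"jaw":50},
    {"delta_pos":[-2.2,0,1.05],"yaw":0,"jaw":50},
    {"delta_pos":[-2.9,0,1.05],"yaw":0,"jaw":50},
    {"delta_pos":[-3.4,0,1.05],"yaw":0,"jaw":50},
    {"delta_pos":[-3.7,0,1.05],"yaw":0,"jaw":50},
  ],
)

```text
clock: 14.45
eef_pos: [631.7, 136.9, 22.6]
tcp_rot: [3.141, -0.0, 1.638]
contact_force: [-0.0, 0.3, -0.6]
opening: 0.499
grasp_force: 0.0
```

>>> play_rows(
  steps=[
    {"delta_pos":[-0.3,0,0],"yaw":0,"jaw":50},
    {"delta_pos":[-0.6,0,0],"yaw":0,"jaw":50},
    {"delta_pos":[-0.9,0,0],"yaw":0,"jaw":50},
    {"delta_pos":[-1.2,0,0],"yaw":0,"jaw":50},
    {"delta_pos":[-1.5,0,0],"yaw":0,"jaw":50},
    {"delta_pos":[-1.8,0,0],"yaw":0,"jaw":50},
    {"delta_pos":[-2.1,0,0],"yaw":0,"jaw":50},
    {"delta_pos":[-2.4,0,0],"yaw":0,"jaw":50},
  ],
)

```text
clock: 15.25
eef_pos: [633.2, 113.6, 22.5]
tcp_rot: [-3.142, -0.0, 1.639]
contact_force: [-0.2, 3.8, 0.2]
opening: 0.497
grasp_force: 1.7
```

```bash
python3 - <<'E'
from h import *
st(); p=tray("top");p=tray("scene")
cv2.imwrite("pics/sc5.png",cv2.resize(p[140:380,200:520,::-1],None,fx=2,fy=2))
E
```

```text
t 15.25 rail XY [639.5  70.5] z 22.5 yaw [-3.1416e+00 -1.0000e-04  1.6389e+00] F [0.1 3.8] 0.2 op 0.5
tray 0.93 [634.5 -73.5] [152.8 161.7] ang 0.02
lm [(0.84, array([634.2, -50.4]))]
tray 0.63 [638.  -50.7] [149.1 216.8] ang 0.36
lm [(0.96, array([644.3, -47.7]))]
```

View pics/sc5.png

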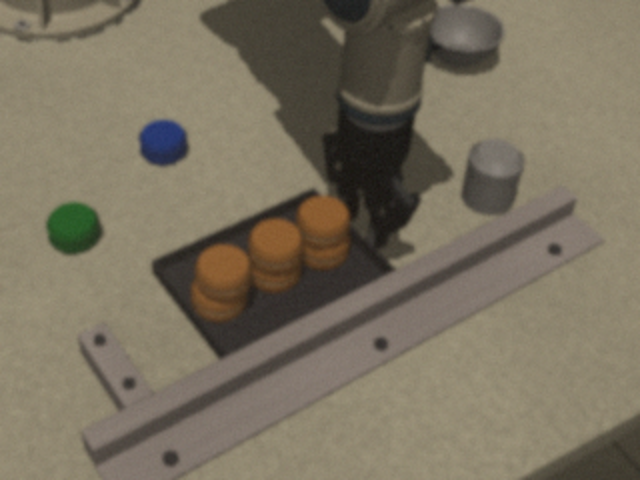

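The tray slides along the rail square, with its stacks intact. I continue towards the end stop.

>>> play_rows(
  steps=[
    {"delta_pos":[-0.3,0,0],"yaw":0,"jaw":50},
    {"delta_pos":[-0.6,0,0],"yaw":0,"jaw":50},
    {"delta_pos":[-0.9,0,0],"yaw":0,"jaw":50},
    {"delta_pos":[-1.2,0,0],"yaw":0,"jaw":50},
    {"delta_pos":[-1.5,0,0],"yaw":0,"jaw":50},
    {"delta_pos":[-1.8,0,0],"yaw":0,"jaw":50},
    {"delta_pos":[-2.1,0,0],"yaw":0,"jaw":50},
    {"delta_pos":[-2.4,0,0],"yaw":0,"jaw":50},
  ],
)

```text
clock: 16.35
eef_pos: [634.9, 89.5, 22.5]
tcp_rot: [-3.142, 0.0, 1.639]
contact_force: [-0.6, 2.7, -0.4]
opening: 0.499
grasp_force: 1.5
```

>>> play_rows(
  steps=[
    {"delta_pos":[-0.3,0,0],"yaw":0,"jaw":50},
    {"delta_pos":[-0.6,0,0],"yaw":0,"jaw":50},
    {"delta_pos":[-0.9,0,0],"yaw":0,"jaw":50},
    {"delta_pos":[-1.2,0,0],"yaw":0,"jaw":50},
    {"delta_pos":[-1.5,0,0],"yaw":0,"jaw":50},
    {"delta_pos":[-1.8,0,0],"yaw":0,"jaw":50},
    {"delta_pos":[-2.1,0,0],"yaw":0,"jaw":50},
    {"delta_pos":[-2.4,0,0],"yaw":0,"jaw":50},
  ],
)

```text
clock: 17.15
eef_pos: [636.5, 65.6, 22.5]
tcp_rot: [3.142, 0.0, 1.639]
contact_force: [-0.3, 2.7, -0.5]
opening: 0.503
grasp_force: 1.4
```

```bash
python3 - <<'E'
from h import *
st(); p=tray("top");p=tray("scene")
E
```

```text
t 17.15 rail XY [639.5  22.4] z 22.5 yaw [3.1416 0.     1.6388] F [-0.1  2.7] -0.5 op 0.5
tray 0.92 [ 635.5 -112.3] [154.7 180. ] ang 0.46
lm [(0.69, array([ 638.4, -101.8]))]
tray 0.65 [636.6 -97.8] [149.8 216.2] ang 0.06
lm [(0.88, array([634.2, -93.8]))]
```

Remaining: 34 mm to the expected contact.

>>> play_rows(
  steps=[
    {"delta_pos":[-0.3,0,0],"yaw":0,"jaw":50},
    {"delta_pos":[-0.6,0,0],"yaw":0,"jaw":50},
    {"delta_pos":[-0.9,0,0],"yaw":0,"jaw":50},
    {"delta_pos":[-1.2,0,0],"yaw":0,"jaw":50},
    {"delta_pos":[-1.5,0,0],"yaw":0,"jaw":50},
    {"delta_pos":[-1.8,0,0],"yaw":0,"jaw":50},
    {"delta_pos":[-2.1,0,0],"yaw":0,"jaw":50},
    {"delta_pos":[-2.4,0,0],"yaw":0,"jaw":50},
  ],
)

```text
clock: 18.25
eef_pos: [638.2, 41.7, 22.5]
tcp_rot: [3.141, -0.0, 1.639]
contact_force: [0.1, 4.7, 2.0]
opening: 0.496
grasp_force: 2.2
```

>>> play_rows(
  steps=[
    {"delta_pos":[-0.15,0,0],"yaw":0,"jaw":50},
    {"delta_pos":[-0.25,0,0],"yaw":0,"jaw":50},
    {"delta_pos":[-0.35,0,0],"yaw":0,"jaw":50},
    {"delta_pos":[-0.45,0,0],"yaw":0,"jaw":50},
    {"delta_pos":[-0.55,0,0],"yaw":0,"jaw":50},
    {"delta_pos":[-0.65,0,0],"yaw":0,"jaw":50},
    {"delta_pos":[-0.75,0,0],"yaw":0,"jaw":50},
    {"delta_pos":[-0.85,0,0],"yaw":0,"jaw":50},
  ],
)

```text
clock: 19.05
eef_pos: [638.7, 33.5, 22.5]
tcp_rot: [3.142, -0.0, 1.639]
contact_force: [-0.3, 5.2, 2.9]
opening: 0.503
grasp_force: 2.5
```

```bash
python3 - <<'E'
from h import *
st()
E
```

```text
t 19.05 rail XY [639.5  -9.8] z 22.5 yaw [ 3.1416 -0.      1.6389] F [0.  5.2] 2.9 op 0.5
```

>>> play_rows(
  steps=[
    {"delta_pos":[-0.05,0,0],"yaw":0,"jaw":50},
    {"delta_pos":[-0.1,0,0],"yaw":0,"jaw":50},
    {"delta_pos":[-0.15,0,0],"yaw":0,"jaw":50},
    {"delta_pos":[-0.2,0,0],"yaw":0,"jaw":50},
    {"delta_pos":[-0.25,0,0],"yaw":0,"jaw":50},
    {"delta_pos":[-0.3,0,0],"yaw":0,"jaw":50},
    {"delta_pos":[-0.3,0,0],"yaw":0,"jaw":50},
    {"delta_pos":[-0.3,0,0],"yaw":0,"jaw":50},
  ],
)

```text
clock: 19.85
eef_pos: [638.9, 31.2, 22.6]
tcp_rot: [3.141, -0.001, 1.639]
contact_force: [0.2, 8.9, 2.3]
opening: 0.497
grasp_force: 4.6
```

>>> play_rows(
  steps=[
    {"delta_pos":[-0.05,0,0],"yaw":0,"jaw":50},
    {"delta_pos":[-0.1,0,0],"yaw":0,"jaw":50},
    {"delta_pos":[-0.15,0,0],"yaw":0,"jaw":50},
    {"delta_pos":[-0.2,0,0],"yaw":0,"jaw":50},
    {"delta_pos":[-0.2,0,0],"yaw":0,"jaw":50},
    {"delta_pos":[-0.2,0,0],"yaw":0,"jaw":50},
    {"delta_pos":[-0.2,0,0],"yaw":0,"jaw":50},
    {"delta_pos":[-0.2,0,0],"yaw":0,"jaw":50},
  ],
)

```text
clock: 20.65
eef_pos: [638.9, 31.1, 22.6]
tcp_rot: [3.142, -0.003, 1.638]
contact_force: [-1.3, 19.4, 2.8]
opening: 0.496
grasp_force: 9.9
```

```bash
python3 - <<'E'
from h import *
st(); tray("top");tray("scene")
E
```

```text
t 20.65 rail XY [639.6 -12.2] z 22.6 yaw [ 3.1415e+00 -3.1000e-03  1.6382e+00] F [ 0.  19.5] 2.8 op 0.5
tray 0.84 [ 632.7 -171.8] [156.8 131.4] ang 1.81
lm [(0.66, array([ 638.6, -130.5]))]
tray 0.56 [ 636.9 -130.8] [150.1 215. ] ang 0.29
lm []
```

Stalled against the end stop (19 N). I retreat and go back to the long near side for the final squaring push.

>>> play_rows(
  steps=[
    {"delta_pos":[0.5,0,0],"yaw":0,"jaw":50},
    {"delta_pos":[1.5,0,0],"yaw":0,"jaw":50},
    {"delta_pos":[2.8,0,0],"yaw":0,"jaw":50},
    {"delta_pos":[4,0,-1],"yaw":0,"jaw":50},
    {"delta_pos":[4.5,0,-4],"yaw":0,"jaw":50},
    {"delta_pos":[4.5,0,-8],"yaw":0,"jaw":50},
    {"delta_pos":[4.5,0,-11.5],"yaw":0,"jaw":50},
    {"delta_pos":[4.5,0,-13],"yaw":0,"jaw":50},
  ],
)

```text
clock: 21.75
eef_pos: [637.6, 74.3, 156.8]
tcp_rot: [3.136, -0.0, 1.639]
contact_force: [0.0, 0.2, 0.3]
opening: 0.502
grasp_force: 0.0
```

>>> play_rows(
  steps=[
    {"delta_pos":[-1,-2,0],"yaw":0.14,"jaw":70},
    {"delta_pos":[-3,-5,0],"yaw":0.28,"jaw":80},
    {"delta_pos":[-6,-8,0],"yaw":0.42,"jaw":100},
    {"delta_pos":[-9,-11,0],"yaw":0.56,"jaw":100},
    {"delta_pos":[-12,-11,0],"yaw":0.7,"jaw":100},
    {"delta_pos":[-14,-11,0],"yaw":0.84,"jaw":100},
    {"delta_pos":[-15.5,-11,0],"yaw":0.98,"jaw":100},
    {"delta_pos":[-15.9,-11,0],"yaw":1.12,"jaw":100},
  ],
)

```text
clock: 22.55
eef_pos: [536.8, -93.9, 152.4]
tcp_rot: [3.141, 0.0, 0.512]
contact_force: [-0.4, -0.7, 0.3]
opening: 0.999
grasp_force: 0.0
```

>>> play_rows(
  steps=[
    {"delta_pos":[0,0,0],"yaw":0.14,"jaw":100},
    {"delta_pos":[0,0,0],"yaw":0.28,"jaw":100},
    {"delta_pos":[0,0,0],"yaw":0.42,"jaw":100},
    {"delta_pos":[0,0,0],"yaw":0.451,"jaw":100},
    {"delta_pos":[0,0,2],"yaw":0.451,"jaw":100},
    {"delta_pos":[0,0,5],"yaw":0.451,"jaw":100},
    {"delta_pos":[0,0,8],"yaw":0.451,"jaw":100},
    {"delta_pos":[0,0,9],"yaw":0.451,"jaw":100},
  ],
)

```text
clock: 23.35
eef_pos: [535.1, -92.1, 59.9]
tcp_rot: [-3.141, 0.004, 0.068]
contact_force: [0.2, -0.4, -0.1]
opening: 1.002
grasp_force: 0.0
```

```bash
python3 - <<'E'
from h import *
st(); p=tray("top"); cv2.imwrite("pics/top6.png",cv2.resize(p[140:320,190:430,::-1],None,fx=3,fy=3)); tray("scene")
E
```

```text
t 23.35 rail XY [ 527.6 -128.1] z 59.9 yaw [-3.1406  0.0043  0.0681] F [ 0.2 -0.4] -0.1 op 1.0
tray 0.88 [ 634.8 -130.8] [151.3 212.5] ang 0.26
lm [(0.87, array([ 627.9, -133.8]))]
tray 0.77 [ 636.1 -130.1] [153.5 214.3] ang 1.15
lm [(0.63, array([ 635.1, -123.2]))]
```

View pics/top6.png

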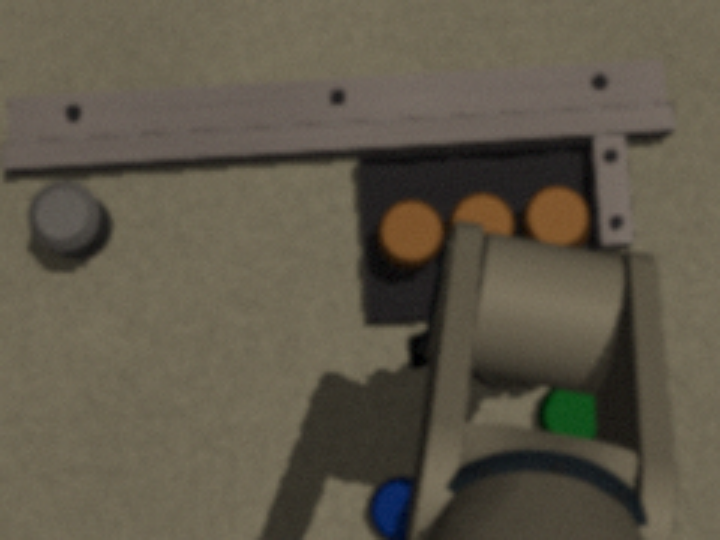

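The tray sits in the corner at crop (475,235). A small gap to the rail is possible, so now the final press.

>>> play_rows(
  steps=[
    {"delta_pos":[0,0,1.2],"yaw":0,"jaw":100},
    {"delta_pos":[0,0,2.8],"yaw":0,"jaw":100},
    {"delta_pos":[0,0,4.0],"yaw":0,"jaw":100},
    {"delta_pos":[0,0,4.7],"yaw":0,"jaw":100},
    {"delta_pos":[0.4,0,4.7],"yaw":0,"jaw":100},
    {"delta_pos":[0.9,0,4.7],"yaw":0,"jaw":100},
    {"delta_pos":[1.4,0,4.7],"yaw":0,"jaw":100},
    {"delta_pos":[1.8,0,4.7],"yaw":0,"jaw":100},
  ],
)

```text
clock: 24.45
eef_pos: [556.2, -91.6, 16.0]
tcp_rot: [3.141, -0.001, 0.068]
contact_force: [-0.1, -0.7, -0.8]
opening: 1.001
grasp_force: 0.0
```

>>> play_rows(
  steps=[
    {"delta_pos":[0.1,0,0],"yaw":0,"jaw":100},
    {"delta_pos":[0.2,0,0],"yaw":0,"jaw":100},
    {"delta_pos":[0.3,0,0],"yaw":0,"jaw":100},
    {"delta_pos":[0.4,0,0],"yaw":0,"jaw":100},
    {"delta_pos":[0.5,0,0],"yaw":0,"jaw":100},
    {"delta_pos":[0.6,0,0],"yaw":0,"jaw":100},
    {"delta_pos":[0.7,0,0],"yaw":0,"jaw":100},
    {"delta_pos":[0.75,0,0],"yaw":0,"jaw":100},
  ],
)

```text
clock: 25.25
eef_pos: [560.4, -91.0, 15.2]
tcp_rot: [-3.141, 0.004, 0.068]
contact_force: [-7.9, -0.8, 6.4]
opening: 1.003
grasp_force: 3.8
```

```bash
python3 -c "from h import *;st()"
```

```text
t 25.25 rail XY [ 553.  -128.7] z 15.2 yaw [-3.1409  0.0041  0.0678] F [-7.9 -0.3] 6.4 op 1.0
```

>>> play_rows(
  steps=[
    {"delta_pos":[0.05,0,0],"yaw":0,"jaw":100},
    {"delta_pos":[0.1,0,0],"yaw":0,"jaw":100},
    {"delta_pos":[0.15,0,0],"yaw":0,"jaw":100},
    {"delta_pos":[0.2,0,0],"yaw":0,"jaw":100},
    {"delta_pos":[0.25,0,0],"yaw":0,"jaw":100},
    {"delta_pos":[0.3,0,0],"yaw":0,"jaw":100},
    {"delta_pos":[0.3,0,0],"yaw":0,"jaw":100},
    {"delta_pos":[0.3,0,0],"yaw":0,"jaw":100},
  ],
)

```text
clock: 26.05
eef_pos: [563.3, -90.7, 15.2]
tcp_rot: [-3.141, 0.004, 0.068]
contact_force: [-7.8, -0.4, 6.6]
opening: 0.998
grasp_force: 3.7
```

```bash
python3 -c "from h import *;st()"
```

```text
t 26.05 rail XY [ 555.9 -128.6] z 15.2 yaw [-3.1409  0.0042  0.0679] F [-7.8  0.2] 6.6 op 1.0
```

>>> play_rows(
  steps=[
    {"delta_pos":[0.05,0,0],"yaw":0,"jaw":100},
    {"delta_pos":[0.1,0,0],"yaw":0,"jaw":100},
    {"delta_pos":[0.15,0,0],"yaw":0,"jaw":100},
    {"delta_pos":[0.2,0,0],"yaw":0,"jaw":100},
    {"delta_pos":[0.25,0,0],"yaw":0,"jaw":100},
    {"delta_pos":[0.25,0,0],"yaw":0,"jaw":100},
    {"delta_pos":[0.25,0,0],"yaw":0,"jaw":100},
    {"delta_pos":[0.25,0,0],"yaw":0,"jaw":100},
  ],
)

```text
clock: 26.85
eef_pos: [563.4, -90.6, 14.9]
tcp_rot: [-3.14, 0.009, 0.068]
contact_force: [-15.2, -2.4, 11.3]
opening: 0.999
grasp_force: 7.6
```

```bash
python3 - <<'E'
from h import *
st(); tray("top"); p=tray("scene"); cv2.imwrite("pics/sc7.png",cv2.resize(p[200:380,200:420,::-1],None,fx=3,fy=3))
E
```

```text
t 26.85 rail XY [ 556.  -128.5] z 14.9 yaw [-3.1403  0.0088  0.0679] F [-15.3  -1.4] 11.3 op 1.0
tray 0.69 [ 640.4 -129.6] [150.2 211.8] ang 1.1
lm [(0.96, array([ 640.4, -132.2]))]
tray 0.76 [ 639.3 -130.9] [145.4 214.7] ang 0.38
lm [(0.97, array([ 640.6, -131.4]))]
```

View pics/sc7.png

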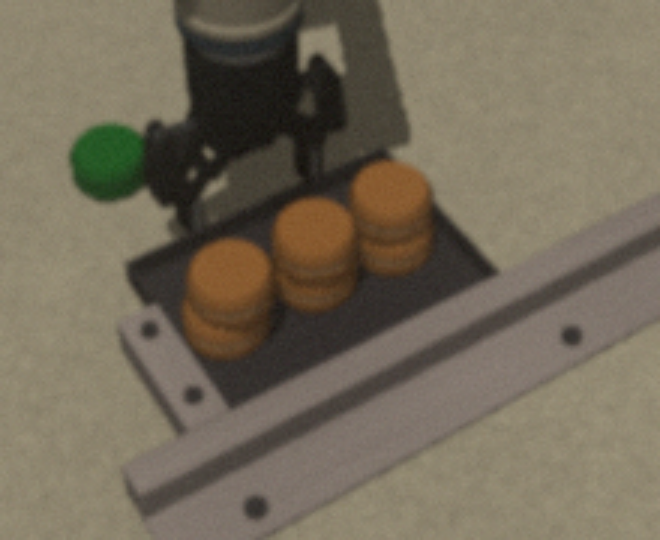

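Stalled against the rail at 15 N. The picture shows the end at the stop (crop (190,370)), the stacks in place and the green one clear of the fingers. I back off.

>>> play_rows(
  steps=[
    {"delta_pos":[-0.3,0,0],"yaw":0,"jaw":100},
    {"delta_pos":[-0.8,0,0],"yaw":0,"jaw":100},
    {"delta_pos":[-1.5,0,0],"yaw":0,"jaw":100},
    {"delta_pos":[-2.3,0,0],"yaw":0,"jaw":100},
    {"delta_pos":[-2.6,0,-2],"yaw":0,"jaw":100},
    {"delta_pos":[-2.6,0,-6],"yaw":0,"jaw":100},
    {"delta_pos":[-2.6,0,-10],"yaw":0,"jaw":100},
    {"delta_pos":[-2.6,0,-13],"yaw":0,"jaw":100},
  ],
)

```text
clock: 27.95
eef_pos: [542.1, -92.5, 147.7]
tcp_rot: [3.141, -0.002, 0.068]
contact_force: [-0.2, 0.7, -0.0]
opening: 1.0
grasp_force: 0.0
```

>>> play_rows(
  steps=[
    {"delta_pos":[-2,0,-2],"yaw":0,"jaw":100},
    {"delta_pos":[-5,0,-4],"yaw":0,"jaw":100},
    {"delta_pos":[-9,0,-6],"yaw":0,"jaw":100},
    {"delta_pos":[-13,0,-8],"yaw":0,"jaw":100},
    {"delta_pos":[-16,0,-8],"yaw":0,"jaw":100},
    {"delta_pos":[-18,0,-8],"yaw":0,"jaw":100},
    {"delta_pos":[-18,0,-8],"yaw":0,"jaw":100},
    {"delta_pos":[-18,0,-8],"yaw":0,"jaw":100},
  ],
)

```text
clock: 28.75
eef_pos: [362.8, -104.8, 225.8]
tcp_rot: [3.141, -0.002, 0.067]
contact_force: [0.8, -0.7, -0.5]
opening: 0.997
grasp_force: 0.0
```

```bash
python3 - <<'E'
from h import *
st(); p=tray("top"); a=cv2.resize(p[150:260,300:420,::-1],None,fx=3,fy=3)
p=tray("scene"); b=cv2.resize(p[220:380,200:400,::-1],None,fx=2,fy=2)
c=np.zeros((330,770,3),np.uint8); c[:330,:360]=a; c[:320,370:770]=b; cv2.imwrite("pics/f8.png",c)
E
```

```text
t 28.75 rail XY [ 354.9 -129.1] z 225.8 yaw [ 3.1412e+00 -1.5000e-03  6.7200e-02] F [ 0.8 -0.7] -0.5 op 1.0
tray 0.68 [ 637.3 -128.5] [212.8 155.8] ang 89.49
lm [(0.89, array([ 633.6, -136.4])), (0.2, array([ 479. , -465.1]))]
tray 0.87 [ 638.5 -130.1] [145.7 213. ] ang 0.99
lm [(0.82, array([ 636.2, -130.4]))]
```

View pics/f8.png

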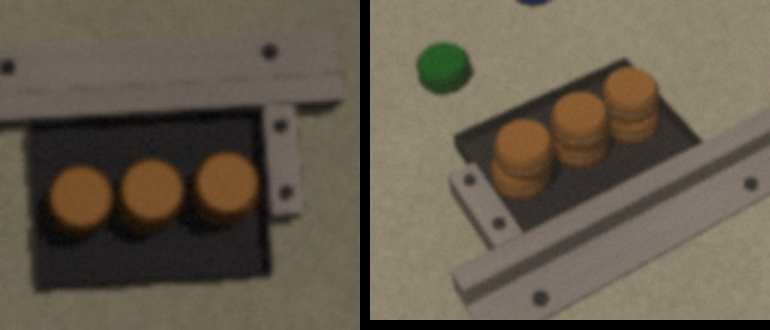

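The tray is flush against the rail (crop (150,118)) and the end stop (265,165). All three stacks are standing and nothing else has moved.

```bash
python3 -c "from rig import r;print(r.sign_off())"
```

```text
the job is handed in; nothing more can be done
None
```

The tray is pushed into the corner, long side against the back rail and end against the end stop, both pushed until the arm stalled (15 N and 19 N), with the final pictures showing no gap, all three biscuit stacks standing and the other objects left alone; I handed it in at about 29 s.

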